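# Refit a centrifuge rotor on the flat of its drive shaft and hold it down

## Task

Put the rotor back on the open centrifuge for me. First pinch the bare drive shaft in the bowl and turn it until the flat you can feel on it faces squarely to the front, the control-panel side where I stand; then take the rotor off its blue mat by the hub and lower it onto the shaft with its set screw over that flat, so it goes fully home on the shoulder with the screw facing me. Finish while still gripping the hub and pressing the rotor firmly down, so I can tighten the screw; do not drop the rotor, and leave everything else on the bench where it is.

Things in the scene. Friction and masses are not known exactly. Their poses are not given: they have to be found in the camera images.
- centrifuge: Centrifuge, fixed, lid off: round grey tub 244 mm across, 150 mm high (black rim seal to 153), open bowl 190 mm across inside, its floor 70 mm above the bench. Origin: centre of its underside, on the shaft axis; +x to its front, the dark sloping control panel (console out to 186 mm from the axis, 170 wide, 120 high). Left or right of the mat; front points away from the robot within 0.35 rad.
- shaft_top (a point): Centre of the top end of the upright drive shaft, 157 mm above the bench. Steel, 18 mm diameter, 62 mm long above its shoulder, top 3 mm tapered. One flat over that whole length, 5 mm from the axis, 15 mm wide: fingers measure 14 mm from flat to round back (middle of that pinch 2 mm behind the axis), up to 18 mm elsewhere. A short red line on the end runs from the axis to the flat.
- shaft_seat (a point): Centre of the shoulder on the shaft that the rotor's underside sits on: steel disc 42 mm across, 95 mm above the bench, 62 mm below the shaft top. It turns with the shaft; its +x points out of the flat.
- spindle (a joint): Angle of the drive shaft with its shoulder, rad, unlimited: 0 when the flat faces the centrifuge's front (its +x), positive anticlockwise from above. Starts at 0.6 to 1.9. Turns against a drag of about 0.02 N m and stays where left; pads closing near the flat square themselves to it.
- rotor: Loose black six-pocket angle rotor, about 0.4 kg, 156 mm across, 50 mm high at its shoulder, with a dished top (dish floor 36 mm above the underside, 86 mm across) and a hub in the middle. Origin: centre of its underside, on the bore axis; +z up, +x through the set screw. Starts standing on the mat, its +x within 0.9 rad of straight away from the robot.
- hub_top (a point): Centre of the top of the rotor's hollow grey hub, 72 mm above the underside, 36 mm above the dish floor. Hub 36 mm across with two gripping flats 30 mm apart, 20 mm wide, facing the rotor's +y and -y. Bore 19.5 mm right through, lower mouth chamfered 2 mm. A white line on the hub top and one in the dish point to the set screw.
- set_screw (a point): Outer end of the steel set screw in the hub, 8 mm diameter, 52 mm above the rotor's underside, on its +x side, 18.5 mm from the axis. Its tip stands 4 mm into the bore (5.6 mm from the axis), so the rotor goes the last 12 mm down only with the tip over the flat, within about 20 degrees; otherwise it stops there on the shaft's end.
- rotor_mat: Blue rubber mat 200 x 200 x 4 mm fixed on the bench; origin at the centre of its underside. The rotor starts within 22 mm of its middle.
- hex_key: Bystander: T-handled hex key, red handle 53 mm wide, 156 mm long, 13 mm high, lying on the bench between centrifuge and mat. Origin: middle of its length, on the bench.
- cap_nut: Bystander: black round cap nut 40 mm across, 22 mm high, on the bench on the robot's side of the hex key. Origin: centre of its underside.
- tube_rack: Bystander: blue rack 56 x 150 mm of capped tubes, 100 mm high, far side of the bench. Origin: centre of its underside.
- steel_dish: Bystander: round steel dish 124 mm across, 24 mm high, with two tubes in it, far right. Origin: centre of its underside.
- amber_bottle: Bystander: brown bottle 72 mm across, 170 mm high, far left. Origin: centre of its underside.
- stain_jar: Bystander: white jar with blue cap, 68 mm across, 100 mm high, far side, right of the rack. Origin: centre of its underside.
- centrifuge_lid: Bystander: the centrifuge's round grey lid, 240 mm across, 38 mm high, lying at the left. Origin: centre of its underside.
- glove_box: Bystander: white and blue glove box 120 x 230 x 80 mm (glove tuft to 95 mm) at the right. Origin: centre of its underside.

How it is judged:
On the way, in this order (a step that is already met when the one before it is completed fails the run):
1. the bare shaft is turned in the fingers until its flat faces the front within 0.2 rad (value of joint spindle between -0.2 and 0.2 rad and contact force between the fingers and centrifuge above 0.5 N and horizontal distance between rotor and centrifuge above 0.2 m), for 0.2 s.
2. the rotor is lifted off its mat in the fingers (height (world z) of rotor above 0.03 m and contact force between the fingers and rotor above 1 N), for 0.2 s.
At the end, for the whole second after the job is handed in: Rotor home within 2.5 mm of the shoulder, 3 mm off axis, 0.05 rad tilt, at rest; screw and flat face the front within 0.26 rad and each other within 0.3 rad; fingers still grip the rotor (over 2 N) and press it on the shaft (over 6 N) (z of rotor in the frame of shaft_seat below 0.0025 m and horizontal distance between rotor and shaft_seat below 0.003 m and angle between rotor's own z axis and vertical below 0.05 rad and value of joint spindle between -0.26 and 0.26 rad and angle between the x axis of rotor and the x axis of centrifuge, either way round below 0.26 rad and angle between the x axis of rotor and the x axis of shaft_seat, either way round below 0.3 rad and x of set_screw in the frame of centrifuge above 0.012 m and linear speed of rotor below 0.02 m/s and contact force between the fingers and rotor above 2 N and contact force between rotor and centrifuge above 6 N); the arm keeps its last pose, push and grip.
It fails at once if the rotor is dropped or thrown (moves faster than 0.4 m/s with no finger on it) (contact force between the fingers and rotor below 0.05 N and linear speed of rotor above 0.4 m/s).
It fails at once if another thing on the bench is pushed more than 3 cm from its place (distance of any of hex_key, cap_nut, tube_rack, steel_dish, amber_bottle, stain_jar, centrifuge_lid, glove_box from where it was at the start of the episode above 0.03 m).
It also fails if it takes over 53 s, if anything falls off the work surface, if the arm or the gripper's body presses on something with over 40 N, if the wrist force passes 120 N, or if a joint passes its speed limit or range.

## Robot

A 6-joint arm with a two-finger parallel gripper is mounted at the origin on the work surface. World frame = base frame: x ahead of the robot, y to its left, z up, the work surface at z = 0. Lengths are in m, angles in rad, forces in N, time in s.
With the tool pointing down it reaches from about 0.275 to 0.875 m from the base axis. Payload 12.5 kg.
Tool frame: the origin (TCP) lies on the centre line of the jaws, within the pads' length; the fingertips stand r.finger_overhang ahead of it and the grasp point (between the pads) lies 3 mm ahead of it (r.finger_overhang is the distance from the TCP to the fingertips, in m); z points along the fingers, y is the line along which they close (so a half turn about z gives the same grasp; the last joint's range is limited). The gripper opens to 85 mm and grips with 20 to 120 N. Pads are 22 mm wide; open, the fingers measure 114 mm over their backs; the gripper's body (76 mm by 85 mm) begins 54 mm behind the grasp point. The pads swing forward as they close: fully open they stand 13 mm farther back than shut.
Start: joints at [-1.197, 0.351, 1.652, -0, 1.139, -0.085], TCP at [0.244, -0.493, 0.253] pointing down, gripper open.
Joint ranges: [-2.75, 2.75], [-0.79, 2.1], [0.01, 2.65], [-1.57, 4.71], [0.07, 3.14], [-2.87, 2.87]. Speed limits (rad/s): [2.22, 2.22, 2.79, 3.14, 3.14, 3.14].

## Interface

Orientations are given as a unit quaternion [x, y, z, w].
In Python, from cell import r, optics gives the robot as it stands. The module is installed in compiled form; this text tells all that it offers. Calls block until the motion is done:
- r.move_to(position, orientation): joint-space move of the TCP to a pose.
- r.move_linear(position, rot=None, vel=0.15): straight line of the TCP; rot=None keeps the orientation; vel is the mean speed in m/s.
- r.set_joints(angles): joint-space move.
- r.set_gripper(opening, squeeze=None): opening from 0.0 (shut) to 1.0 (fully open); squeeze is the grip in N (None keeps the last); returns when the fingers have stopped.
- r.sleep(seconds).
- r.inverse_kinematics(position, orientation): joint angles nearest the present ones, or None.
- optics.get_image(name): name is "side" or "top"; returns a dict with "pixels" (384x512x3 uint8, red, green, blue), "depth" (384x512 float32, m along the optical axis (not along the pixel's ray), 0 where there is no reading), "fx", "fy", "cx", "cy" (pixels), "camera_from_world" (4x4, takes a point from world to camera coordinates). Camera axes: x right, y down, z forward; pixel columns grow to the right and rows downward; lengths in m; the calibration is good to about 2 mm. A picture is of the moment at which its call begins.
A pose or a line that the arm cannot do raises r.PlanningError and nothing moves.
- r.hand_in(): hands the job in; it is judged then, once.
Readings, each from a call of its own:
- r.current_t(): time.
- r.current_q(): joint angles.
- r.current_qvel(): joint speeds.
- r.current_effort(): joint torques, N m.
- r.current_tool_pos(): TCP position.
- r.current_ee_rot(): TCP orientation.
- r.current_contact_force(): force on the tool from outside, world axes, zero at the start.
- r.current_torque(): the same for the moment, N m.
- r.current_opening(): opening from 0.0 (shut) to 1.0 (fully open).
- r.current_finger_force(): force on a finger pad.
Only numpy, scipy, OpenCV 4.12 (cv2) and the standard library are available. Lean on these libraries where they do the work, as an engineer would, in place of code of your own. Each camera call takes 0.05 s, during which the arm holds its last target. There are 200 camera calls.

## Working session

There is one attempt and no reset: what is moved stays moved. The work goes in short steps, each a Python script; the robot and the scene stay as the last script left them, time stands still between calls to the robot, and variables do not carry over. Pictures are saved under pics/ and viewed, at most 10 in all, crops included, and the job is handed in when it is done.

```bash
mkdir -p pics; cat > h.py <<'E'
import numpy as np, cv2
from cell import r, optics
from scipy.spatial.transform import Rotation as R
def shot(n):
    im=optics.get_image(n); np.savez(f'{n}.npz',**im); return im
def save(im,fn,crop=None,s=1):
    p=im['pixels'][:,:,::-1]
    if crop: a,b,c,d=crop; p=p[b:d,a:c]
    cv2.imwrite('pics/'+fn,cv2.resize(p,None,fx=s,fy=s,interpolation=cv2.INTER_CUBIC))
def world(im,u,v,z=None):
    T=np.linalg.inv(im['camera_from_world']); d=np.array([(u-im['cx'])/im['fx'],(v-im['cy'])/im['fy'],1])
    if z is None: k=float(im['depth'][int(round(v)),int(round(u))]); return T[:3,:3]@d*k+T[:3,3]
    w=T[:3,:3]@d; return T[:3,3]+w*(z-T[2,3])/w[2]
def down(yaw):  # tool z down, tool y axis horizontal at angle 'yaw' from world x
    y=np.array([np.cos(yaw),np.sin(yaw),0]); z=np.array([0,0,-1.]); x=np.cross(y,z)
    return R.from_matrix(np.c_[x,y,z]).as_quat()
E
python3 - <<'E'
from h import *
for n in ('top','side'):
    im=shot(n); save(im,n+'0.png',s=1.5)
    T=np.linalg.inv(im['camera_from_world']); print(n,T[:3,3].round(3),T[:3,2].round(3),T[:3,0].round(3),im['fx'])
print(r.finger_overhang, r.current_t(), R.from_quat(r.current_ee_rot()).as_matrix().round(3))
E
```

```text
top [ 0.23  -0.017  1.89 ] [ 0.188  0.006 -0.982] [ 0.008 -1.    -0.004] 403.2339184784294
side [0.093 0.633 1.179] [ 0.382 -0.473 -0.794] [-0.78  -0.626 -0.002] 378.83037709508426
0.022 0.1 [[ 0.897  0.443 -0.   ]
 [ 0.443 -0.897  0.001]
 [ 0.    -0.001 -1.   ]]
```

View pics/top0.png

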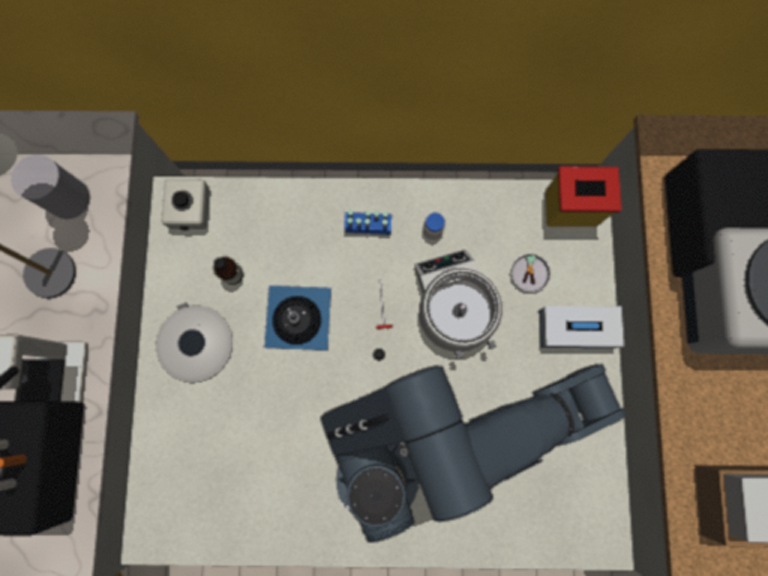

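View pics/side0.png

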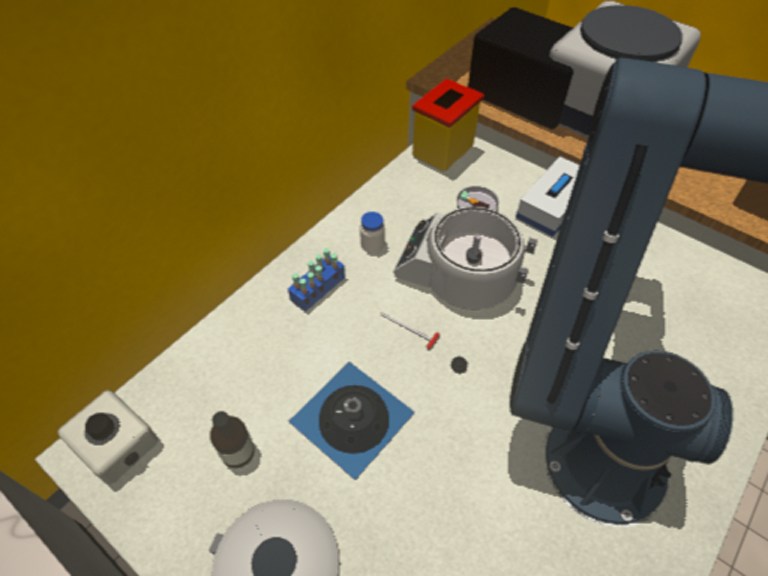

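The overview shows the centrifuge at top-picture pixel ~(307,208), the rotor at ~(198,213), and the shaft tip at ~(306,206). Next I'll enlarge both.

```bash
python3 - <<'E'
from h import *
t=dict(np.load('top.npz')); s=dict(np.load('side.npz'))
def c(im,u,v,w=25,k=8):
    return cv2.resize(im['pixels'][v-w:v+w,u-w:u+w,::-1],None,fx=k,fy=k,interpolation=cv2.INTER_CUBIC)
def cc(im,u,v,w): return cv2.resize(c(im,u,v,w,2),(390,290))
def c2(im,u,v,a,b,k): return cv2.resize(im['pixels'][v-b:v+b,u-a:u+a,::-1],(400,300),interpolation=cv2.INTER_CUBIC)
A=c2(t,306,200,40,30,5);B=c2(t,198,212,40,30,5);C=c2(s,316,166,40,30,5);D=c2(s,235,276,40,30,5)
cv2.imwrite('pics/crops.png',np.vstack([np.hstack([A,B]),np.hstack([C,D])]))
E
```

```text
(no output)
```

View pics/crops.png

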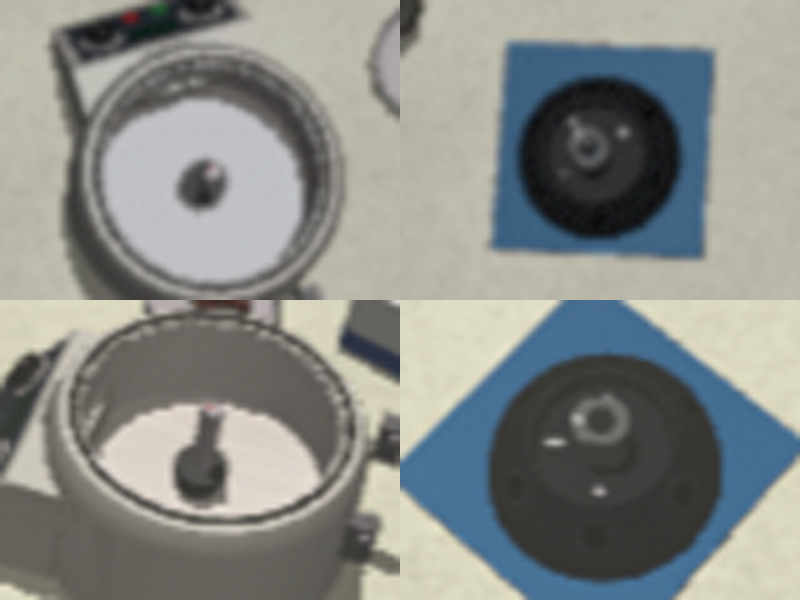

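Shaft tip is at about top (308,203) and side (318,157), with red on the left of the tip. The hub top is at about top (196,211) and side (235,270), and the dish's white line lies to its upper left. Now I'll use depth to fit the positions.

```bash
cat >> h.py <<'E'
def cloud(im):
    v,u=np.mgrid[:384,:512]; k=im['depth']; P=np.stack([(u-im['cx'])/im['fx']*k,(v-im['cy'])/im['fy']*k,k],-1)
    T=np.linalg.inv(im['camera_from_world']); W=P@T[:3,:3].T+T[:3,3]; W[k==0]=np.nan; return W
def circ(p):
    A=np.c_[2*p,np.ones(len(p))]; b=(p**2).sum(1); x=np.linalg.lstsq(A,b,rcond=None)[0]; return x[0],x[1],np.sqrt(x[2]+x[0]**2+x[1]**2)
E
python3 - <<'E'
from h import *
for n,hub,shaft,dl in (('top',(196-.4,211.4),(308.3,203.5),(192.4,206.8)),('side',(234.6,270),(317.5,157.7),(225.3,274.2))):
    im=dict(np.load(n+'.npz')); W=cloud(im)
    H=world(im,*hub,.076);S=world(im,*shaft,.157);D=world(im,*dl,.040)
    print(n,'hub',H.round(4),'shaft',S.round(4),'line',D.round(4),'yaw',np.arctan2(*(D-H)[1::-1]).round(3), 'len',np.linalg.norm((D-H)[:2]).round(4))
    w=W[np.isfinite(W[...,2])]
    m=(np.abs(w[:,2]-.1515)<.004)&(np.hypot(w[:,0]-.55,w[:,1]+.22)<.15); p=w[m][:,:2]; c=circ(p)
    e=np.hypot(p[:,0]-c[0],p[:,1]-c[1]); p=p[(e>.09)&(e<.13)]; print(' rim',np.round(circ(p),4),len(p))
    m=(np.hypot(w[:,0]-.52,w[:,1]-.16)<.1)&(abs(w[:,2]-.053)<.004); p=w[m][:,:2]; print(' rotor rim',np.round(circ(p),4),len(p))
    m=(np.hypot(w[:,0]-.52,w[:,1]-.16)<.1)&(w[:,2]>.070); print(' hub pts',w[m].mean(0).round(4),m.sum())
    x,y,_=circ(p) and c
    d=w-[c[0],c[1],0]; rr=np.hypot(d[:,0],d[:,1]); m=(rr>.128)&(rr<.21)&(w[:,2]>.02)&(w[:,2]<.125)&(d[:,0]>.08)
    q=w[m][:,:2]
    box=cv2.minAreaRect(q.astype(np.float32)*1000); print(' console',box,'dir',np.arctan2(*(q.mean(0)-c[:2])[::-1]).round(3))
    f=d[m]
    # front edge line: max-x per y bin
    hi=[]
    for b in np.arange(-.06,.1,.01):
        s=f[(f[:,1]>b)&(f[:,1]<b+.01)]
        if len(s)>2: i=s[:,0].argmax(); hi.append(s[i,:2])
    hi=np.array(hi); print(hi.round(3).tolist())
E
```

```text
top hub [0.4735 0.2566 0.076 ] shaft [ 0.501  -0.2442  0.157 ] line [0.4998 0.2776 0.04  ] yaw 0.676 len 0.0336
 rim [ 0.5005 -0.2418  0.1036] 269
 rotor rim [0.4804 0.2423 0.0376] 41
 hub pts [0.4788 0.2461 0.0796] 6
 console ((644.5484619140625, -266.10955810546875), (112.32227325439453, 312.4347839355469), 2.6155738830566406) dir 0.312
[[0.152, -0.042], [0.19, -0.033], [0.199, -0.021], [0.192, -0.01], [0.192, -0.006], [0.188, 0.003], [0.189, 0.013], [0.183, 0.027], [0.176, 0.033], [0.178, 0.046], [0.172, 0.051], [0.173, 0.06], [0.167, 0.08], [0.165, 0.088], [0.164, 0.093]]
side hub [0.4753 0.2585 0.076 ] shaft [ 0.5004 -0.2407  0.157 ] line [0.5017 0.2764 0.04  ] yaw 0.596 len 0.0319
 rim [ 0.4993 -0.2421  0.1027] 408
 rotor rim [0.4801 0.2443 0.0367] 75
 hub pts [0.4783 0.2466 0.0751] 22
 console ((640.5140380859375, -199.36920166015625), (73.498046875, 175.72727966308594), 17.55491828918457) dir 0.514
[[0.154, -0.044], [0.2, -0.03], [0.166, -0.028], [0.196, -0.018], [0.193, -0.008], [0.185, 0.01], [0.186, 0.015], [0.167, 0.03], [0.179, 0.031], [0.177, 0.04], [0.164, 0.059], [0.171, 0.063], [0.169, 0.07], [0.166, 0.082], [0.162, 0.093]]
```

```bash
python3 - <<'E'
from h import *
for n,S in (('top',(308,203)),('side',(317,158))):
    im=dict(np.load(n+'.npz')); W=cloud(im); w=W[np.isfinite(W[...,2])]
    rr=np.hypot(w[:,0]-.475,w[:,1]-.257)
    p=w[(rr<.1)&(w[:,2]>.07)]; print(n,'hub',p.mean(0).round(4),len(p),circ(p[:,:2]))
    p=w[(rr<.09)&(abs(w[:,2]-.052)<.005)&(rr>.04)][:,:2]; print(' rim',np.round(circ(p),4),len(p))
    rr=np.hypot(w[:,0]-.500,w[:,1]+.242); p=w[(rr<.03)&(w[:,2]>.145)]; print(' shaft',p.mean(0).round(4),len(p))
    u,v=S; a=im['pixels'][v-6:v+7,u-6:u+7].astype(int); red=a[...,0]-(a[...,1]+a[...,2])//2
    print(red); m=np.where(red>15,red,0); vv,uu=np.mgrid[v-6:v+7,u-6:u+7]; q=world(im,(uu*m).sum()/m.sum(),(vv*m).sum()/m.sum(),.157); print(' red at',q.round(4))
    C=im['camera_from_world']@np.array([.5,-.242,.157,1]); print(' axis px',C[:2]/C[2]*im['fx']+[im['cx'],im['cy']])
E
```

```text
top hub [0.4751 0.2584 0.0757] 34 (np.float64(0.47550390879248833), np.float64(0.25803335782989045), np.float64(0.013969077067606854))
 rim [0.4751 0.2588 0.0504] 119
 shaft [ 0.4981 -0.2432  0.1571] 13
[[-3 -2 -3 -3 -3 -4 -3 -3 -4 -3 -3 -2 -2]
 [-2 -2 -3 -3 -3 -3 -3 -3 -4 -3 -3 -3 -3]
 [-3 -3 -3 -3 -3 -2 -3 -3 -3 -3 -3 -3 -3]
 [-3 -3 -3 -3 -3 -2 -3 -3 -3 -3 -3 -4 -2]
 [-2 -3 -3 -2 -3 -3 -2 -3 -3 -3 -3 -3 -3]
 [-2 -2 -2 -3 -1  3  4  1 -2 -3 -3 -3 -3]
 [-2 -3 -2 -1  2 13 15  8  0 -3 -3 -4 -3]
 [-2 -2  0  0  2  7  8  6  2 -2 -2 -2 -3]
 [-2 -1  0  2  2  2  4  3  0 -2 -3 -3 -3]
 [-1  0  0  2  1  2  2  2  0 -2 -2 -2 -3]
 [ 1  0  0  1  1  0  0  1 -1 -2 -2 -2 -3]
 [ 3  1  0  0  1  0  0  0 -2 -3 -2 -3 -2]
 [ 1  2 -1  0  0  0  1  0 -2 -2 -3 -4 -4]]
 red at [nan nan nan]
 axis px [307.79552163 203.73232701]
side hub [0.4738 0.2576 0.0755] 74 (np.float64(0.4737254682642823), np.float64(0.25744211520633625), np.float64(0.01407160925771233))
 rim [0.4734 0.2582 0.0494] 286
 shaft [ 0.4972 -0.2424  0.1536] 21
[[ 8  7  7  8  7  8  7  7  7  7  7  7  7]
 [ 8  8  7  8  8  8  8  8  8  8  7  7  7]
 [ 8  7  7  8  8  7  7  7  8  7  7  8  8]
 [ 8  9  8  8  8  7  7  8  8  7  8  8  7]
 [10 10  9  9  8  8 15 14  7  9 10  9  8]
 [15 14 14 15 13 12 34 34 11 11 15 13 10]
 [16 14 15 15 12  7 10 11  8  9 12 14 15]
 [15 14 16 16 12  6  5  6  5  9 15 15 15]
 [16 15 16 16 12  5  5  5  5 11 14 15 14]
 [13 13 15 13  9  5  4  4  6 13 15 14 13]
 [14 13 14 13  9  4  4  5  8 13 15 15 14]
 [14 14 15 12  6  4  5  5 10 12 14 15 14]
 [14 14 14 10  6  4  5  4  9 13 14 14 14]]
 red at [ 0.5066 -0.2315  0.157 ]
 axis px [317.78254592 157.54417598]<stdin>:9: RuntimeWarning: invalid value encountered in scalar divide
```

Shaft axis is at about (0.500, -0.242) with the front at yaw ≈ 0.30. The hub is at (0.4745, 0.258), rotor yaw ≈ 0.63. The red line is too small to read, so I'll feel for the flat by pinching.

```bash
cat >> h.py <<'E'
AX=np.array([.500,-.242]); F=0.30
def st(tag):
    print(tag,'t',round(r.current_t(),2),'op_mm',round(r.current_opening()*85,2),'ff',np.round(r.current_finger_force(),1),'F',np.round(r.current_contact_force(),1),'M',np.round(r.current_torque(),2),'p',np.round(r.current_tool_pos(),4))
E
python3 - <<'E'
from h import *
r.set_gripper(0.5,20)
r.move_to([*AX,.25],down(1.55)); st('above')
r.move_linear([*AX,.134]); st('down')
r.set_gripper(0.0,20); st('probe1.55')
M=R.from_quat(r.current_ee_rot()).as_matrix(); print(np.arctan2(M[1,1],M[0,1]), r.current_q().round(2) if hasattr(r.current_q(),'round') else r.current_q())
E
```

```text
above t 2.33 op_mm 42.57 ff 0.0 F [ 0.3 -0.8 -0.1] M [ 0.02 -0.02  0.02] p [ 0.4998 -0.2424  0.25  ]
down t 3.26 op_mm 42.35 ff 0.0 F [ 0.6 -0.3  0.1] M [ 0.03 -0.05 -0.03] p [ 0.5004 -0.2423  0.1348]
probe1.55 t 3.62 op_mm 15.47 ff 20.1 F [ -1.2 -17.   -1.9] M [-2.47  0.22  0.02] p [ 0.5008 -0.2448  0.1352]
1.55009740546261 [-0.54  0.51  1.74 -0.    0.89 -2.08]
```

```bash
python3 - <<'E'
from h import *
for a in (1.55,1.30,1.80):
    r.set_gripper(0.3); n=np.array([np.cos(a),np.sin(a)])
    r.move_linear([*(AX-.003*n),.134],down(a),vel=.1); r.set_gripper(0.0,40); st(a)
    M=R.from_quat(r.current_ee_rot()).as_matrix(); print(np.arctan2(M[1,1],M[0,1]))
    if r.current_opening()*85<14.6: break
E
```

```text
1.55 t 4.38 op_mm 14.87 ff 39.1 F [-0.3 -1.7  1.6] M [-0.21  0.11 -0.07] p [ 0.5    -0.2451  0.1341]
1.5500440440253784
1.3 t 5.29 op_mm 13.64 ff 39.1 F [-2.1 -4.3  0.7] M [-0.66  0.33 -0.  ] p [ 0.4991 -0.2455  0.1341]
1.3023242556983043
```

```bash
python3 - <<'E'
from h import *
for a in np.linspace(1.3,F,6)[1:]:
    n=np.array([np.cos(a),np.sin(a)]); r.move_linear([*(AX-.0025*n),.134],down(a),vel=.02); st(round(a,2))
M=R.from_quat(r.current_ee_rot()).as_matrix(); print(np.arctan2(M[1,1],M[0,1]))
r.sleep(.4); st('held')
E
```

```text
1.1 t 5.64 op_mm 13.04 ff 39.8 F [-2.2 -7.1 -0.8] M [-1.02  0.32 -0.02] p [ 0.4988 -0.2451  0.1342]
0.9 t 5.99 op_mm 13.46 ff 39.7 F [-0.6 -5.8 -1. ] M [-0.89  0.05  0.01] p [ 0.4986 -0.2448  0.1342]
0.7 t 6.34 op_mm 12.96 ff 39.7 F [ 0.5 -5.5 -1.5] M [-0.82 -0.17 -0.06] p [ 0.4985 -0.2444  0.1342]
0.5 t 6.69 op_mm 13.27 ff 39.7 F [ 2.4 -5.6 -3. ] M [-0.82 -0.39 -0.07] p [ 0.4984 -0.244   0.1342]
0.3 t 7.04 op_mm 13.03 ff 39.7 F [ 4.2 -6.2 -4. ] M [-0.91 -0.61 -0.03] p [ 0.4984 -0.2436  0.1342]
0.3012984665316953
held t 7.44 op_mm 13.63 ff 39.6 F [ 3.6 -5.3 -3.3] M [-0.87 -0.6  -0.03] p [ 0.4984 -0.2436  0.1342]
```

The flat is squared and facing front, so on to the rotor.

```bash
python3 - <<'E'
from h import *
r.set_gripper(0.45); p=r.current_tool_pos(); st('open'); r.move_linear([p[0],p[1],.25],vel=.25)
H=[.4745,.2585]; a=.63-np.pi/2
r.set_gripper(0.52); r.move_to([*H,.20],down(a)); print(r.current_q())
r.move_linear([*H,.068],vel=.1); st('at hub')
r.set_gripper(0.0,70); st('closed')
r.sleep(.2); st('closed')
im=shot('side'); save(im,'hub.png',(185,200,305,290),6)
E
```

```text
open t 7.81 op_mm 38.37 ff 0.0 F [-0.4  0.4 -0. ] M [-0.04 -0.02  0.05] p [ 0.4975 -0.2426  0.134 ]
[ 4.11763431e-01  3.95688311e-01  1.73046340e+00 -1.29055730e-04
  1.01533203e+00  1.35271904e+00]
at hub t 12.02 op_mm 44.24 ff 0.0 F [-1.  -0.8 -0.3] M [-0.01 -0.01  0.02] p [0.4748 0.2586 0.0685]
closed t 12.29 op_mm 28.57 ff 70.6 F [-0.2 -0.9  5.5] M [-0.2   0.14  0.  ] p [0.475  0.2586 0.0688]
closed t 12.49 op_mm 28.84 ff 70.6 F [ 0.3 -1.5  6.4] M [-0.23  0.11  0.03] p [0.475  0.2586 0.0688]
```

View pics/hub.png

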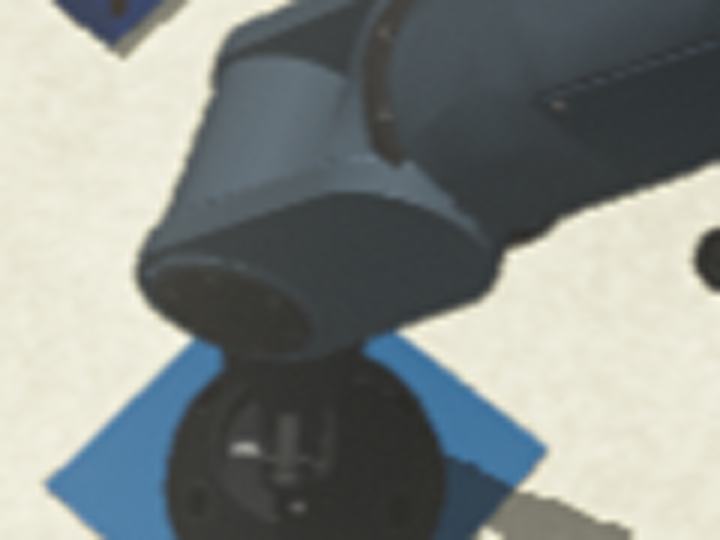

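Opening 28.8 mm matches the 30 mm flats, given the ~1 mm reading offset, and the white line at (240,448) in the crop is perpendicular to the pads. Next: lift and carry.

```bash
python3 - <<'E'
from h import *
r.move_linear([.475,.2586,.12],vel=.06); r.sleep(.3); st('lift')
r.move_linear([.475,.2586,.265],vel=.2)
a=F-np.pi/2; A=[.5006,-.2437]
q0=np.array(r.current_q()); q1=np.array(r.inverse_kinematics([*A,.265],down(a)))
print(q0.round(2),q1.round(2))
r.set_joints(list((q0+q1)/2)); r.move_to([*A,.265],down(a)); r.sleep(.3); st('above')
for n in('top','side'):
    im=shot(n); w=cloud(im); w=w[np.isfinite(w[...,2])]; rr=np.hypot(w[:,0]-A[0],w[:,1]-A[1])
    z=.265-.0648+.050; p=w[(rr<.09)&(rr>.04)&(abs(w[:,2]-z)<.008)]; print(n,len(p),np.round(circ(p[:,:2]),4),p[:,2].mean())
s=shot('side'); save(s,'above.png',(260,80,380,170),6)
E
```

```text
lift t 13.86 op_mm 29.16 ff 69.3 F [ 0.1 -0.1 -5.4] M [ 0.   -0.03  0.06] p [0.4749 0.2585 0.1198]
[ 0.41  0.32  1.66 -0.    1.16  1.35] [-0.54  0.35  1.62 -0.    1.17  0.73]
above t 17.06 op_mm 28.91 ff 69.4 F [-0.1  0.7 -4.3] M [ 0.01  0.05 -0.  ] p [ 0.5009 -0.243   0.265 ]
top 9 [ 0.4816 -0.284   0.0055] 0.2501364410213347
side 235 [ 0.4983 -0.2409  0.0493] 0.24692546655815384
```

View pics/above.png

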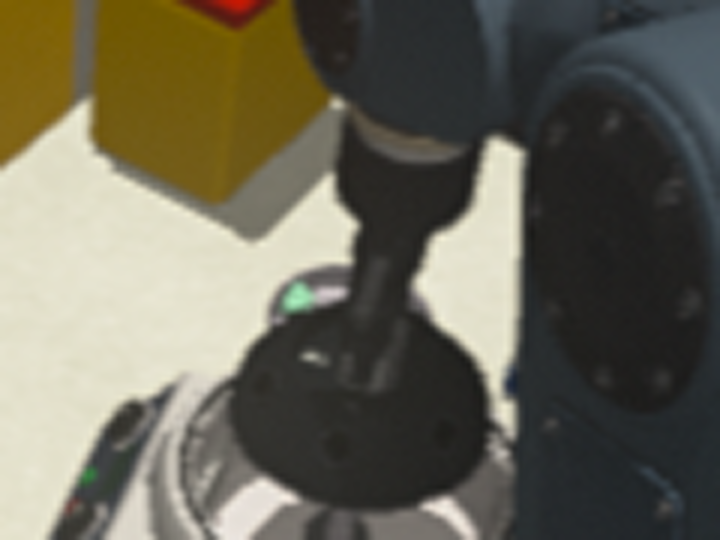

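The rotor hangs level over the bowl, with the white line (crop (313,357)) pointing to the console. Now lowering in steps with force monitoring.

```bash
python3 - <<'E'
from h import *
A=[.5006,-.2437]
r.move_linear([*A,.228],vel=.12); st('pre')
for z in np.arange(.222,.1735,-.004):
    r.move_linear([*A,z],vel=.06); f=np.array(r.current_contact_force()); st(round(z,3))
    if f[2]>15: break
E
```

```text
pre t 17.67 op_mm 28.89 ff 69.4 F [ 1.   0.4 -4.8] M [-0.01 -0.05  0.02] p [ 0.5007 -0.2438  0.2282]
0.222 t 17.92 op_mm 29.04 ff 69.4 F [ 0.2 -0.8 -3.6] M [-0.09 -0.02 -0.  ] p [ 0.5006 -0.2437  0.2221]
0.218 t 18.17 op_mm 29.43 ff 69.4 F [ 0.8  0.8 -5.2] M [-0.02  0.02  0.03] p [ 0.5005 -0.2436  0.2179]
0.214 t 18.42 op_mm 29.18 ff 69.5 F [-0.4 -0.3 -4.1] M [0.06 0.05 0.01] p [ 0.5005 -0.2436  0.2137]
0.21 t 18.67 op_mm 28.95 ff 69.5 F [ 0.3  0.  -4.7] M [-0.01  0.02 -0.02] p [ 0.5005 -0.2436  0.2097]
0.206 t 18.92 op_mm 28.63 ff 69.5 F [ 0.2 -1.  -4. ] M [ 0.02  0.07 -0.02] p [ 0.5005 -0.2436  0.2057]
0.202 t 19.17 op_mm 28.64 ff 69.5 F [ 0.8  0.5 -4.4] M [0.03 0.01 0.01] p [ 0.5005 -0.2436  0.2017]
0.198 t 19.42 op_mm 28.96 ff 69.5 F [ 0.4 -0.2 -4.7] M [ 0.   -0.    0.05] p [ 0.5005 -0.2436  0.1977]
0.194 t 19.67 op_mm 28.76 ff 69.5 F [ 0.   0.1 -4.7] M [-0.02  0.03  0.03] p [ 0.5005 -0.2436  0.1937]
0.19 t 19.92 op_mm 28.84 ff 69.5 F [-0.7 -0.7 -4.8] M [-0.03  0.05  0.01] p [ 0.5005 -0.2436  0.1897]
0.186 t 20.17 op_mm 29.18 ff 69.5 F [ 0.2 -0.7 -4.4] M [-0.03 -0.02 -0.06] p [ 0.5005 -0.2436  0.1857]
0.182 t 20.42 op_mm 28.82 ff 69.5 F [-0.3  0.5 -4.2] M [ 0.06  0.05 -0.01] p [ 0.5005 -0.2436  0.1817]
0.178 t 20.67 op_mm 28.91 ff 69.5 F [-0.1  0.4 -4.9] M [-0.04  0.01  0.04] p [ 0.5005 -0.2436  0.1777]
0.174 t 20.92 op_mm 29.02 ff 69.5 F [-0.1  0.3 -5.1] M [-0.02 -0.01 -0.01] p [ 0.5005 -0.2436  0.1737]
```

Sliding freely. On to the last stretch past the screw and onto the shoulder.

```bash
python3 - <<'E'
from h import *
A=[.5006,-.2437]; z=.174
while z>.152:
    z-=.0015 if z>.162 else .0006
    r.move_linear([*A,z],vel=.03); f=np.array(r.current_contact_force()); st(round(z,4))
    if f[2]>18: break
r.sleep(.5); st('end')
E
```

```text
0.1725 t 21.17 op_mm 28.69 ff 69.5 F [-0.5  0.8 -3.8] M [ 0.02  0.05 -0.01] p [ 0.5006 -0.2437  0.1724]
0.171 t 21.42 op_mm 28.7 ff 69.5 F [ 0.5 -0.2 -5.2] M [-0.01 -0.03 -0.01] p [ 0.5005 -0.2437  0.1709]
0.1695 t 21.67 op_mm 29.15 ff 69.5 F [ 0.6 -0.9 -5.2] M [ 0.03  0.03 -0.  ] p [ 0.5006 -0.2437  0.1694]
0.168 t 21.92 op_mm 28.8 ff 69.5 F [ 0.2 -0.5 -4.1] M [-0.01  0.02  0.03] p [ 0.5005 -0.2437  0.1679]
0.1665 t 22.17 op_mm 28.87 ff 69.5 F [-0.2 -0.7 -5.5] M [-0.02  0.01  0.01] p [ 0.5006 -0.2437  0.1664]
0.165 t 22.42 op_mm 28.77 ff 69.5 F [ 0.5 -0.3 -4.1] M [0.02 0.03 0.04] p [ 0.5006 -0.2437  0.1649]
0.1635 t 22.67 op_mm 28.52 ff 69.5 F [-0.2 -0.7 -5.4] M [ 0.02 -0.04 -0.01] p [ 0.5005 -0.2437  0.1634]
0.162 t 22.92 op_mm 29.25 ff 69.5 F [-0.  -0.3 -4.7] M [-0.04 -0.01  0.07] p [ 0.5006 -0.2437  0.1619]
0.1614 t 23.17 op_mm 28.78 ff 69.5 F [-0.6 -0.1 -4.4] M [-0.01 -0.06 -0.  ] p [ 0.5006 -0.2437  0.1614]
0.1608 t 23.42 op_mm 28.86 ff 69.5 F [ 0.1  0.5 -4.6] M [-0.01  0.01 -0.02] p [ 0.5006 -0.2437  0.1608]
0.1602 t 23.67 op_mm 28.74 ff 69.5 F [-0.7  0.8 -4.7] M [0.01 0.02 0.01] p [ 0.5006 -0.2437  0.1602]
0.1596 t 23.92 op_mm 28.99 ff 69.7 F [-0.7  0.1 -0.3] M [ 0.08  0.19 -0.04] p [ 0.5007 -0.2437  0.1598]
0.159 t 24.17 op_mm 28.96 ff 70.9 F [-3.4  1.2  5.6] M [0.35 0.61 0.04] p [ 0.5007 -0.2437  0.1598]
0.1584 t 24.42 op_mm 28.97 ff 71.7 F [-5.8  2.2 13.1] M [ 0.66  0.97 -0.02] p [ 0.5007 -0.2438  0.1597]
0.1578 t 24.67 op_mm 28.76 ff 72.6 F [-8.2  5.2 18.8] M [0.97 1.38 0.04] p [ 0.5008 -0.2438  0.1597]
end t 25.17 op_mm 28.91 ff 72.6 F [-7.3  3.9 18.5] M [0.86 1.39 0.01] p [ 0.5008 -0.2438  0.1597]
```

The rotor stopped at TCP z 0.1597; I predicted 0.1598 for fully home. It's pressing with about 23 N, so I'm handing in.

```bash
python3 - <<'E'
from h import *
print(R.from_quat(r.current_ee_rot()).as_matrix().round(3)); st('final'); print(r.hand_in())
E
```

```text
[[ 0.955  0.296  0.001]
 [ 0.296 -0.955 -0.   ]
 [ 0.001  0.001 -1.   ]]
final t 25.17 op_mm 28.91 ff 72.6 F [-7.3  3.9 18.5] M [0.86 1.39 0.01] p [ 0.5008 -0.2438  0.1597]
the job is handed in; nothing more can be done
None
```

I handed the job in at 25 s: by the readings the rotor is fully home on the shoulder with screw and flat facing you, and the gripper still holds the hub and presses down with about 23 N; the hand-in gave no verdict.

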